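Load the coupon carrier under the leaf spring

ROBOT

A 7-joint arm with a two-finger parallel gripper is mounted at the origin on the work surface. World frame = base frame: x ahead of the robot, y to its left, z up, the work surface at z = 0. Lengths are in m, angles in rad, forces in N, time in s.
With the tool pointing down it reaches from about 0.35 to 0.9 m from the base axis. Payload 8.1 kg.
Tool frame: the origin (TCP) lies midway between the tips of the shut fingers; the grasp point (between the pads) lies 19 mm behind it; x points along the fingers, y is the direction in which the jaws open and shut, and the axes are right-handed (so a half turn about x gives the same grasp; the last joint's range is limited). The gripper opens to 85 mm and grips with 20 to 120 N. Pads are 22 mm wide; open, the fingers measure 114 mm over their backs; the gripper's body (76 mm by 85 mm) begins 54 mm behind the grasp point. The pads swing forward as they close: fully open they stand 13 mm farther back than shut.
Start: joints at [1.21, 0.434, 0.025, 1.573, -0.012, 1.134, -0.075], TCP at [0.159, -0.604, 0.192] pointing down, gripper open.
Joint ranges: [-2.62, 2.62], [-0.44, 2.09], [-1.27, 1.32], [0.08, 2.57], [-1.32, 4.46], [0.12, 2], [-2.74, 2.74]. Speed limits (rad/s): [2.22, 2.22, 3.01, 3.01, 3.14, 3.14, 3.14].

INTERFACE

Orientations are given as a unit quaternion [x, y, z, w].
In Python, from workcell import * gives the robot as it stands.
- The arm moves only by the shell command python3 -m inch 'ROWS' [FORCE]. ROWS is JSON, a list of rows, each an object with "delta_rot": the turn, a rotation vector about the world's x, y, z in units of 6 degrees (1.0 is 6 degrees), a list of three; "dp": the shift along the world's x, y, z in units of 50 mm (1.0 is 50 mm), a list of three; "fingers": the finger opening in mm, from 0 to 85.4. In form: [{"delta_rot": [wx, wy, wz], "dp": [tx, ty, tz], "fingers": fingers}, ...]. A call has 1 to 10 rows; each row is the pose to reach, as a shift and turn from the pose commanded when the call began; what a row does not reach only later rows make up. A row lasts 1/10 s, in which the tool goes at most 50 mm and 8.59 degrees, less where a joint would pass 70% of its speed; a pose out of reach is approached as far as the arm can. A call with a gripper value outside its range is refused whole. The fingers move at their own pace and stop on an object; FORCE is the grip in N (left out, the last holds). Time passes only in rows, so rows that repeat a pose let the fingers close. It gives the time, the measured TCP pose, the force and the opening at its end, in the units of the state.
- observe(): the state, without advancing time (a new reading comes with each control period).
- get_image(name): name is "scene" or "top"; returns (picture, depth): 384x512x3 uint8, red, green, blue; 384x512 float32, m along the optical axis (not along the pixel's ray), 0 where there is no reading.
- camera_info(name): a dict with "mtx" (3x3 intrinsics, pixels), "R" (3x3) and "t" (3): a world point X has camera coordinates R X + t. Camera axes: x right, y down, z forward; pixel columns grow to the right and rows downward; lengths in m; the calibration is good to about 2 mm. A picture is of the moment at which its call begins. camera_info takes no time and is no camera call.
- hand_in(): hands the job in, once; it reports no verdict.
The state is a dict: "time_s": time; "joint_positions": joint angles; "joint_vel": joint speeds; "joint_efforts": joint torques, N m; "tool_pos": TCP position; "ee_rot": TCP orientation; "ft_force": force on the tool from outside, world axes, zero at the start; "torque": the same for the moment, N m; "grip_width": opening from 0.0 (shut) to 1.0 (fully open).
Only numpy, scipy, OpenCV 4.12 (cv2) and the standard library are available. Lean on these libraries where they do the work, as an engineer would, in place of code of your own. Each camera call takes 0.05 s, during which the arm holds its last target. There are 200 camera calls.

TASK

Load the coupon carrier into the scanner dock: press down hard with the fingertips on its black sprung pad, at least half its travel, and keeping it pressed slide the carrier along the rails, under the brass leaf spring, until its nose is fully home against the red stop. Then let the pad up and move clear, leaving the carrier home with the leaf spring lying on it. Do not grip, lift or tip the carrier, and leave the bottle, the cup and the orange ring where they stand.

Things in the scene. Friction and masses are not known exactly. Their poses are not given: they have to be found in the camera images.
- dock: Fixed grey dock, base plate 345 x 100 x 8 mm. Origin on its underside on the slideway's centre line; z up, +x = loading direction, along the rails to the red stop (within 0.45 rad of the robot's +x). In this frame: polished floor z = 8 mm (friction about 0.2); rails x = -180 to 135 mm, tops z = 16, 64 mm apart inside, 2 mm play each side of the carrier; red stop face x = 135, top z = 30 mm; white scanner housing behind it
- crossbar (a point): Centre of the top of the dark steel crossbar that holds the leaf spring: 50 mm along the dock's x, 42 mm above the work surface; the bar is 16 mm thick along x and 100 mm wide, its underside 32 mm above the work surface
- stop_face (a point): Centre of the red stop's face, which the carrier's nose must reach
- carrier: Loose steel slab 160 long (x) x 60 wide x 10 mm thick, 0.2 to 0.4 kg, orange printed coupon flush in its front deck. It lies between the rails, nose (+x) towards the red stop, short of the leaf spring, with about 100 to 145 mm to travel. Origin at the centre of its underside, deck at z = 10 mm. Nothing pushes it back: it stays where it is left
- nose (a point): Centre of the carrier's front end face (80 mm ahead of its origin, 5 mm above its underside). Home is when it touches the red stop: 135 mm along the dock's x
- pad_top (a point): Centre of the top of the black rubber pad (yellow stripe along both sides) on the carrier's rear deck, 40 (along x) x 46 mm, centred 55 mm behind the carrier's origin. Released, its top is 16 mm above the deck, 34 mm above the work surface. When the carrier is home its centre is at x = 0 in the dock's frame, its front edge 22 mm short of the crossbar
- pad (a joint): How far the pad is pressed straight down, m: 0 released, 0.010 bottomed. Spring about 1.8 N per mm plus 0.9 N (13.5 N at 7 mm, 19 N at 10 mm), then solid; it springs up when let go. Rubber, friction on the fingertips about 1: pressed less than about 4 mm they slip instead of driving the carrier under the spring; they also slip harmlessly once it is home
- leaf_spring (a joint): Lift of the brass leaf spring from its rest, rad: 0 at rest, about 0.16 lying on the carrier's deck. Leaf 46 x 46 mm, hinged under the crossbar (x = 50, z = 34 mm in the dock's frame), sloping down towards the red stop; the nose meets it at about x = 80 mm and lifts it. It then bears on the deck with about 6 N; pushing the carrier through takes about 4 to 6 N
- leaf_tip (a point): Middle of the lower edge of the leaf spring's free end (at rest 91 mm along the dock's x, 11 mm above the work surface)
- bottle: Bystander: amber resin bottle, 54 mm across, 120 mm high, standing 190 mm or more to one side of the dock's centre line; origin at the centre of its underside
- cup: Bystander: blue plastic cup, 64 mm across, 70 mm high, beside the dock likewise; origin at the centre of its underside
- print_ring: Bystander: orange printed ring, 48 mm across, 22 mm high, beside the dock likewise; origin at the centre of its underside
Things that resemble listed ones, but are neither listed nor needed, are in the scene too. There is more than one size of the carrier; the one meant has the size given above.

How it is judged:
By the outcome, as a careful person would: the job done as asked, in the order asked, and still so for the second after the job is handed in, with the robot touching nothing.
It also fails if it takes over 40 s, if anything falls off the work surface, if the arm or the gripper's body presses on something with over 40 N, if the wrist force passes 120 N, or if a joint passes its speed limit or range.

## Working session

There is one attempt and no reset: what is moved stays moved. The work goes in short steps, Python scripts to look and compute and a shell command to move; the robot and the scene stay as the last step left them, time stands still between calls to the robot, and variables do not carry over. Pictures are saved under pics/ and viewed, about 8 in all and at most 12, crops included, and the job is handed in when it is done.

```bash
mkdir -p pics; python3 - <<'E'
from workcell import *
import cv2,numpy as np
for n in("scene","top"):
    p,d=get_image(n); cv2.imwrite(f"pics/{n}0.png",cv2.cvtColor(p,cv2.COLOR_RGB2BGR)); np.savez(f"pics/{n}0.npz",p=p,d=d)
    c=camera_info(n);print(n,np.round(c["mtx"],1).tolist(),np.round(c["R"],3).tolist(),np.round(c["t"],3).tolist())
s=observe();print(s["tool_pos"],s["ee_rot"],s["ft_force"],s["grip_width"],s["time_s"])
E
```

```text
scene [[380.1, 0.0, 250.4], [0.0, 380.1, 194.2], [0.0, 0.0, 1.0]] [[0.564, 0.825, -0.01], [0.648, -0.45, -0.614], [-0.511, 0.34, -0.789]] [-0.331, -0.306, 1.262]
top [[388.9, 0.0, 253.3], [0.0, 388.9, 182.9], [0.0, 0.0, 1.0]] [[0.055, -0.998, -0.002], [-0.977, -0.053, -0.207], [0.207, 0.013, -0.978]] [0.004, 0.572, 0.806]
[ 0.15917487 -0.60388019  0.19099667] [-0.70113373 -0.09136645  0.70135113 -0.09038945] [0.1725461  0.37242797 0.44337604] 1.0044455300890598 0.1
```

View pics/top0.png

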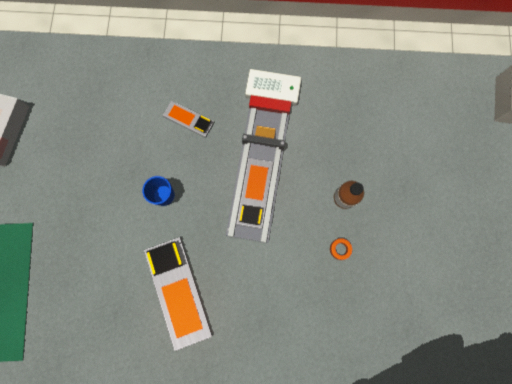

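View pics/scene0.png

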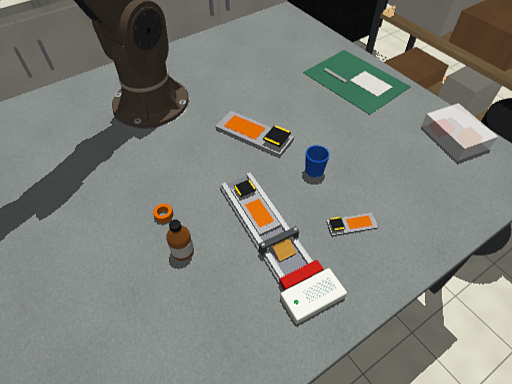

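The top view shows the dock with its pad at about (251,215), the coupon at (258,182), the crossbar at (264,142) and the stop at (270,103). The bystanders are the cup (158,190), bottle (348,194) and ring (341,249). The scene view confirms this layout, and there are a large and a small decoy carrier outside the dock.

```bash
cat > h.py <<'E'
from workcell import *
import cv2,numpy as np
from scipy.spatial.transform import Rotation as Ro
def cast(n,px,z):
    c=camera_info(n);R=np.array(c["R"]);o=-R.T@np.array(c["t"])
    d=R.T@np.linalg.solve(np.array(c["mtx"]),[px[0],px[1],1]); return o+d*(z-o[2])/d[2]
def blob(p,lo,hi,box):
    h=cv2.cvtColor(p,cv2.COLOR_RGB2HSV);m=cv2.inRange(h,np.array(lo),np.array(hi));k=np.zeros_like(m);x0,y0,x1,y1=box;k[y0:y1,x0:x1]=m[y0:y1,x0:x1]
    cs=cv2.findContours(k,0,2)[0];c=max(cs,key=cv2.contourArea);return cv2.minAreaRect(c)
E
python3 - <<'E'
from h import *
T=dict(coupon=((3,150,120),(14,255,255),(235,155,285,205),.018),pad=((0,0,0),(180,255,50),(235,195,270,235),.034),bar=((0,0,0),(180,255,95),(235,130,295,155),.042),stopTop=((0,150,60),(3,255,255),(240,90,300,115),.03))
S=dict(coupon=((3,150,120),(14,255,255),(235,190,285,235),.018),pad=((0,0,0),(180,255,50),(228,175,262,202),.034),bar=((0,0,0),(180,255,95),(255,222,302,256),.042))
for n,D in(("top",T),("scene",S)):
    p=np.load(f"pics/{n}0.npz")["p"]
    for k,(lo,hi,b,z) in D.items():
        r=blob(p,lo,hi,b);B=cv2.boxPoints(r);W=[cast(n,q,z) for q in B]
        print(n,k,np.round(r[0],1),"c",np.round(cast(n,r[0],z),4),"sides",[round(float(np.linalg.norm(W[i]-W[i-1])*1e3)) for i in(1,2)],"ang",[round(float(np.arctan2(*(W[i]-W[i-1])[1::-1])),3) for i in(1,2)])
s=observe();print(Ro.from_quat(s["ee_rot"]).as_matrix().round(3))
p=np.load("pics/top0.npz")["p"][60:250,210:310];cv2.imwrite("pics/c1.png",cv2.cvtColor(cv2.resize(p,None,fx=3,fy=3,interpolation=2),4))
E
```

```text
top coupon [256.2 182.2] c [0.582  0.0289 0.018 ] sides [79, 41] ang [-0.111, -1.694]
top pad [252.2 217.9] c [0.496  0.0334 0.034 ] sides [5, 16] ang [-0.264, -1.839]
top bar [264.6 141.1] c [0.6755 0.0145 0.042 ] sides [29, 106] ang [-0.109, -1.703]
top stopTop [269.6 103.9] c [0.7738 0.0068 0.03  ] sides [30, 99] ang [-0.076, -1.669]
scene coupon [258.7 212.3] c [0.581  0.0299 0.018 ] sides [43, 86] ang [1.662, -0.124]
scene pad [245.3 187.6] c [0.5056 0.0399 0.034 ] sides [46, 42] ang [1.502, -0.266]
scene bar [277.5 241.5] c [0.687  0.0083 0.042 ] sides [111, 66] ang [1.336, -0.397]
[[-0.     0.255 -0.967]
 [ 0.001 -0.967 -0.255]
 [-1.    -0.001  0.   ]]
```

View pics/c1.png

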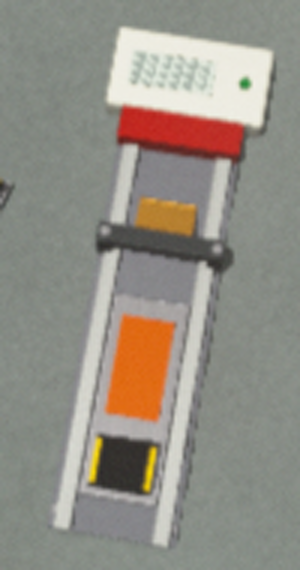

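The crop shows the carrier between the rails. Its pad centre is at full-image (251,214.7), its nose edge at about (259.5,159.5), the red face's bottom edge midpoint at (270,110) and the rear rail ends at (230.7,235) and (264,241).

```bash
python3 - <<'E'
from h import *
P=np.load("pics/top0.npz");p=P["p"]
h=cv2.cvtColor(p,cv2.COLOR_RGB2HSV)
for nm,m in(("black",cv2.inRange(h,(0,0,0),(180,255,85))),("yellow",cv2.inRange(h,(20,120,120),(35,255,255)))):
    k=np.zeros_like(m);k[203:228,236:268]=m[203:228,236:268];ys,xs=np.nonzero(k);q=((xs.min()+xs.max())/2,(ys.min()+ys.max())/2);print(nm,len(xs),q,xs.mean(),ys.mean(),cast("top",(xs.mean(),ys.mean()),.034).round(4))
A=cast("top",(247.3,238),.016);S=cast("top",(270,110),.01);N=cast("top",(259.5,159.5),.018)
ang=np.arctan2(*(S-A)[1::-1]);print("rear",A.round(4),"stop",S.round(4),"nose",N.round(4),"ang",ang,"len(315)",np.linalg.norm((S-A)[:2]))
u=(S-A)[:2]/np.linalg.norm((S-A)[:2]);n=np.array([-u[1],u[0]])
for nm,c in(("coupon",(.5815,.0294)),("bar",(.6755,.0145)),("nose",N[:2]),("pad",cast("top",(251,214.7),.034)[:2])): v=np.array(c)-A[:2];print(nm,c,"dock x",v@u-.18,"off",v@n)
E
```

```text
black 267 (np.float64(250.0), np.float64(214.5)) 250.32958801498128 214.40074906367042 [0.5036 0.038  0.034 ]
yellow 70 (np.float64(250.5), np.float64(214.5)) 251.4857142857143 214.77142857142857 [0.503  0.0354 0.034 ]
rear [0.4517 0.0421 0.016 ] stop [0.7665 0.0047 0.01  ] nose [0.6372 0.024  0.018 ] ang -0.11838466522771994 len(315) 0.3169356109593429
coupon (0.5815, 0.0294) dock x -0.049636772160567916 off 0.0026683043887788527
bar (0.6755, 0.0145) dock x 0.04546510929273567 off -0.0010252229282698185
nose [0.63722223 0.02396771] dock x 0.006337038060798522 off 0.003855294174327879
pad [0.5030521  0.03646591] dock x -0.1283701348696176 off 0.0004194106912287272
```

```bash
python3 -m inch '[{"delta_rot":[0,0,-1],"dp":[0.8,0.8,0],"fingers":0},{"delta_rot":[0,0,-2],"dp":[1.5,1.5,0],"fingers":0},{"delta_rot":[0,0,-3],"dp":[2.2,2.2,0],"fingers":0},{"delta_rot":[0,0,-3.59],"dp":[2.9,2.9,0],"fingers":0},{"delta_rot":[0,0,-3.59],"dp":[3.6,3.6,0],"fingers":0},{"delta_rot":[0,0,-3.59],"dp":[4.2,4.3,0],"fingers":0},{"delta_rot":[0,0,-3.59],"dp":[4.7,5.1,0],"fingers":0},{"delta_rot":[0,0,-3.59],"dp":[5.1,5.9,0],"fingers":0},{"delta_rot":[0,0,-3.59],"dp":[5.4,6.8,0],"fingers":0},{"delta_rot":[0,0,-3.59],"dp":[5.6,7.6,0],"fingers":0}]'
python3 -m inch '[{"delta_rot":[0,0,0],"dp":[0.2,0.9,0],"fingers":0},{"delta_rot":[0,0,0],"dp":[0.4,1.8,0],"fingers":0},{"delta_rot":[0,0,0],"dp":[0.6,2.7,0],"fingers":0},{"delta_rot":[0,0,0],"dp":[0.9,3.5,0],"fingers":0},{"delta_rot":[0,0,0],"dp":[1.1,4.3,0],"fingers":0},{"delta_rot":[0,0,0],"dp":[1.28,5.0,0],"fingers":0},{"delta_rot":[0,0,0],"dp":[1.28,5.22,0],"fingers":0},{"delta_rot":[0,0,0],"dp":[1.28,5.22,0],"fingers":0}]'
python3 -c "
from h import *
print(Ro.from_quat(observe()['ee_rot']).as_matrix().round(3))"
```

```text
time_s: 1.1
tool_pos: [0.4401, -0.2218, 0.1915]
ee_rot: [-0.706, 0.041, 0.706, 0.041]
ft_force: [1.1, 0.6, 1.1]
grip_width: -0.004
time_s: 1.9
tool_pos: [0.503, 0.0385, 0.1914]
ee_rot: [-0.706, 0.04, 0.706, 0.041]
ft_force: [-0.3, -0.8, 0.3]
grip_width: 0.003
[[-0.001 -0.114 -0.993]
 [ 0.    -0.993  0.114]
 [-1.    -0.     0.001]]
```

```bash
python3 -m inch '[{"delta_rot":[0,0,0],"dp":[0,0,-0.9],"fingers":0},{"delta_rot":[0,0,0],"dp":[0,-0.01,-1.8],"fingers":0},{"delta_rot":[0,0,0],"dp":[0,-0.03,-2.5],"fingers":0},{"delta_rot":[0,0,0],"dp":[0,-0.03,-2.9],"fingers":0},{"delta_rot":[0,0,0],"dp":[0,-0.03,-2.9],"fingers":0},{"delta_rot":[0,0,0],"dp":[0,-0.03,-2.9],"fingers":0}]'
python3 - <<'E'
from h import *
p,_=get_image("top");q,_=get_image("scene")
a=cv2.resize(p[90:250,200:310],None,fx=3.5,fy=3.5,interpolation=2);b=cv2.resize(q[110:270,205:315],None,fx=3.5,fy=3.5,interpolation=2)
cv2.imwrite("pics/d.png",cv2.cvtColor(np.hstack([a,b]),4))
E
```

```text
time_s: 2.5
tool_pos: [0.5033, 0.0337, 0.0471]
ee_rot: [-0.706, 0.043, 0.706, 0.042]
ft_force: [0.9, -0.3, 0.2]
grip_width: -0.0
```

View pics/d.png

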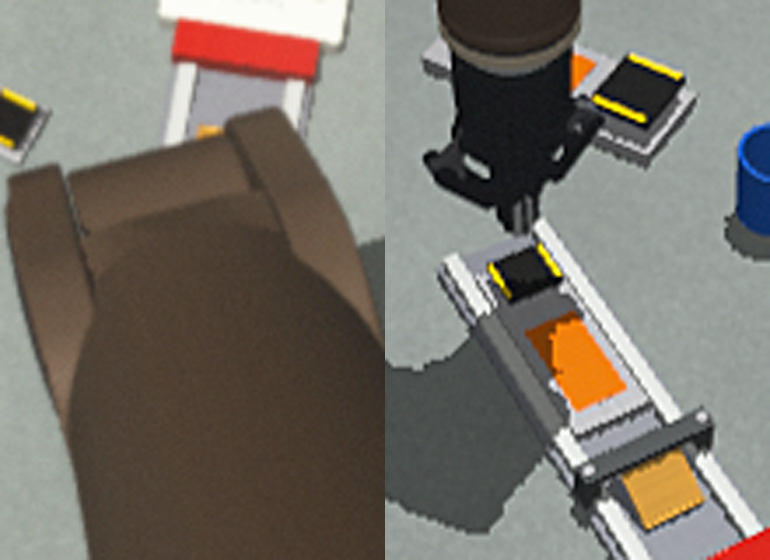

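In the right half (scene camera), the fingertips are at about (242.7,175.7) and the pad at (245.3,187.7). I'll check whether the height difference explains that gap.

```bash
python3 - <<'E'
from h import *
c=camera_info("scene")
pr=lambda X:(lambda v:(v[:2]/v[2]).round(1))(np.array(c["mtx"])@(np.array(c["R"])@X+c["t"]))
print(pr(np.array([.5033,.0337,.0471])),pr(np.array([.503,.037,.034])),cast("scene",(242.7,175.7),.047),cast("scene",(245.3,187.7),.034))
E
```

```text
[242.6 184.9] [243.8 187.4] [0.47739785 0.05109661 0.047     ] [0.50605042 0.03975945 0.034     ]
```

```bash
python3 - <<'E'
from h import *
q,d=get_image("scene")
cv2.imwrite("pics/e.png",cv2.cvtColor(cv2.resize(q[145:205,215:275],None,fx=9,fy=9,interpolation=0),4))
c=camera_info("scene");R=np.array(c["R"]);K=np.array(c["mtx"])
for u,v in[(242,165),(242,170),(242,173),(242,175),(242,177),(242,180),(242,183),(244,186),(245,189)]:
    z=d[v,u];print(u,v,q[v,u],(R.T@(np.linalg.solve(K,[u,v,1])*z-c["t"])).round(3))
E
```

```text
242 165 [22 23 25] [0.516 0.026 0.14 ]
242 170 [97 97 97] [0.515 0.027 0.12 ]
242 173 [94 95 95] [0.514 0.026 0.109]
242 175 [74 75 76] [ 1.031 -0.294  0.805]
242 177 [94 95 98] [0.513 0.027 0.092]
242 180 [153 155 162] [0.461 0.059 0.008]
242 183 [29 30 27] [0.488 0.041 0.035]
244 186 [36 37 35] [0.5   0.04  0.035]
245 189 [33 35 32] [0.508 0.037 0.033]
```

View pics/e.png

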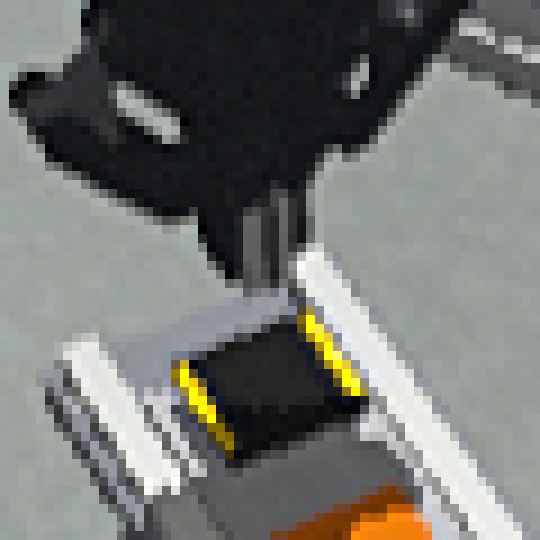

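```bash
python3 - <<'E'
from h import *
s=observe();print({k:np.round(v,3).tolist() for k,v in s.items()})
q,d=get_image("scene");c=camera_info("scene");R=np.array(c["R"]);K=np.array(c["mtx"])
for v in range(168,190,2):
    z=d[v,244];print(v,q[v,244],(R.T@(np.linalg.solve(K,[244,v,1])*z-c["t"])).round(3))
s=observe();print(s["time_s"],s["tool_pos"])
E
```

```text
{'time_s': 2.65, 'joint_positions': [0.008, 0.434, -0.239, 2.009, 0.154, 0.713, -2.016], 'joint_vel': [-0.004, -0.001, -0.002, 0.002, 0.0, -0.005, -0.002], 'joint_efforts': [0.138, -56.661, -2.388, -22.412, 0.018, 0.026, 0.016], 'tool_pos': [0.504, 0.035, 0.048], 'ee_rot': [0.707, -0.042, -0.705, -0.042], 'ft_force': [0.122, 0.076, -0.194], 'torque': [0.013, 0.039, -0.038], 'grip_width': 0.0}
168 [52 55 55] [0.515 0.032 0.124]
170 [47 49 47] [0.516 0.031 0.118]
172 [70 70 70] [0.515 0.032 0.109]
174 [69 70 70] [0.515 0.031 0.103]
176 [84 85 86] [0.516 0.031 0.096]
178 [155 156 161] [0.458 0.067 0.008]
180 [137 138 146] [0.463 0.064 0.007]
182 [31 31 28] [0.488 0.048 0.034]
184 [35 36 36] [0.494 0.044 0.034]
186 [36 38 35] [0.5   0.04  0.035]
188 [40 41 40] [0.505 0.036 0.035]
2.7 [0.50440028 0.03489861 0.04813304]
```

The tips look about 40 mm higher in the image than the state reports. I'll go down gently and let the contact force decide.

```bash
python3 -m inch '[{"delta_rot":[0,0,0],"dp":[0,0.04,-0.1],"fingers":0},{"delta_rot":[0,0,0],"dp":[0,0.04,-0.2],"fingers":0},{"delta_rot":[0,0,0],"dp":[0,0.04,-0.3],"fingers":0},{"delta_rot":[0,0,0],"dp":[0,0.04,-0.34],"fingers":0},{"delta_rot":[0,0,0],"dp":[0,0.04,-0.34],"fingers":0}]'
python3 - <<'E'
from h import *
q,d=get_image("scene");c=camera_info("scene");R=np.array(c["R"]);K=np.array(c["mtx"])
for v in range(172,194,2):
    z=d[v,244];print(v,q[v,244],(R.T@(np.linalg.solve(K,[244,v,1])*z-c["t"])).round(3))
E
```

```text
time_s: 3.2
tool_pos: [0.5029, 0.0371, 0.0292]
ee_rot: [-0.706, 0.042, 0.706, 0.042]
ft_force: [-0.3, 1.0, 0.6]
grip_width: -0.006
172 [78 79 80] [0.514 0.033 0.108]
174 [96 97 98] [0.514 0.032 0.102]
176 [94 95 96] [0.514 0.032 0.093]
178 [93 94 95] [0.514 0.032 0.086]
180 [95 96 97] [0.514 0.032 0.078]
182 [33 33 32] [0.49  0.047 0.036]
184 [37 37 36] [0.496 0.042 0.038]
186 [41 42 39] [0.5   0.04  0.035]
188 [22 22 22] [0.505 0.036 0.034]
190 [20 22 21] [0.509 0.033 0.032]
192 [17 17 19] [0.515 0.029 0.033]
```

There's no contact at a reported 0.029, and depth puts the tips at about 0.073. So the reported z reads about 43 mm low, and force and images will govern the height from here. The x position agrees with the images.

```bash
python3 -m inch '[{"delta_rot":[0,0,0],"dp":[0,0,-0.2],"fingers":0},{"delta_rot":[0,0,0],"dp":[0,0,-0.4],"fingers":0},{"delta_rot":[0,0,0],"dp":[0,0,-0.6],"fingers":0},{"delta_rot":[0,0,0],"dp":[0,0,-0.6],"fingers":0},{"delta_rot":[0,0,0],"dp":[0,0,-0.6],"fingers":0}]'
python3 - <<'E'
from h import *
q,d=get_image("scene");c=camera_info("scene");R=np.array(c["R"]);K=np.array(c["mtx"])
cv2.imwrite("pics/f.png",cv2.cvtColor(cv2.resize(q[145:215,210:280],None,fx=8,fy=8,interpolation=0),4))
for v in range(176,194,2):
    z=d[v,244];print(v,q[v,244],(R.T@(np.linalg.solve(K,[244,v,1])*z-c["t"])).round(3))
E
```

```text
time_s: 3.75
tool_pos: [0.5029, 0.0371, -0.0008]
ee_rot: [-0.705, 0.042, 0.706, 0.042]
ft_force: [0.4, -0.2, 0.7]
grip_width: -0.002
176 [22 22 25] [0.516 0.031 0.096]
178 [21 22 22] [0.515 0.031 0.088]
180 [79 82 82] [0.514 0.031 0.079]
182 [95 97 97] [0.514 0.031 0.071]
184 [95 97 98] [0.514 0.031 0.064]
186 [95 97 97] [0.515 0.03  0.057]
188 [89 90 91] [0.513 0.031 0.046]
190 [18 19 19] [0.512 0.032 0.036]
192 [19 19 20] [0.515 0.029 0.033]
```

View pics/f.png

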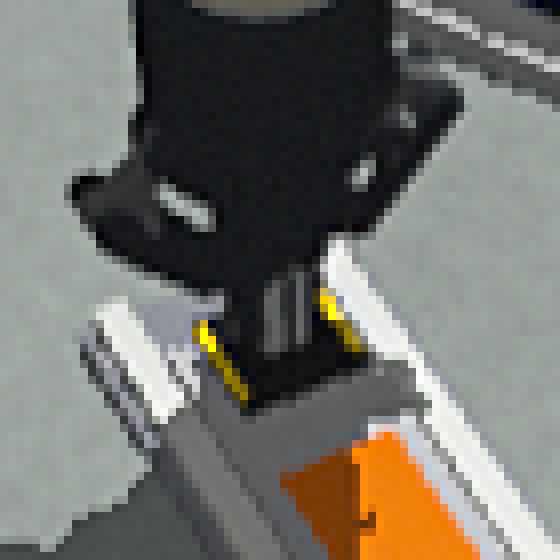

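The fingertips are now about 9 mm over the pad and roughly centred on it (tips at crop (287,350), pad spanning (195..365, 300..410)). I'll press in steps while watching the force.

```bash
python3 -m inch '[{"delta_rot":[0,0,0],"dp":[0,0,-0.1],"fingers":0},{"delta_rot":[0,0,0],"dp":[0,0,-0.2],"fingers":0},{"delta_rot":[0,0,0],"dp":[0,0,-0.26],"fingers":0},{"delta_rot":[0,0,0],"dp":[0,0,-0.26],"fingers":0},{"delta_rot":[0,0,0],"dp":[0,0,-0.26],"fingers":0}]'
```

```text
time_s: 4.3
tool_pos: [0.5041, 0.0373, -0.0126]
ee_rot: [0.706, -0.042, -0.705, -0.042]
ft_force: [-2.6, -0.7, 14.8]
grip_width: -0.002
```

The force is 14.8 N, so the pad is about 7.7 mm down. Now I'll slide along the rails.

```bash
python3 -m inch '[{"delta_rot":[0,0,0],"dp":[0.1,-0.012,0],"fingers":0},{"delta_rot":[0,0,0],"dp":[0.25,-0.03,0],"fingers":0},{"delta_rot":[0,0,0],"dp":[0.4,-0.047,0],"fingers":0},{"delta_rot":[0,0,0],"dp":[0.55,-0.065,0],"fingers":0},{"delta_rot":[0,0,0],"dp":[0.7,-0.083,0],"fingers":0},{"delta_rot":[0,0,0],"dp":[0.85,-0.1,0],"fingers":0},{"delta_rot":[0,0,0],"dp":[1,-0.118,0],"fingers":0},{"delta_rot":[0,0,0],"dp":[1.1,-0.13,0],"fingers":0},{"delta_rot":[0,0,0],"dp":[1.1,-0.13,0],"fingers":0}]'
python3 - <<'E'
from h import *
q,d=get_image("scene")
cv2.imwrite("pics/g.png",cv2.cvtColor(cv2.resize(q[150:290,210:330],None,fx=4.2,fy=4.2,interpolation=0),4))
E
```

```text
time_s: 5.2
tool_pos: [0.5599, 0.0308, -0.0123]
ee_rot: [0.707, -0.042, -0.705, -0.042]
ft_force: [-1.3, -0.9, 13.0]
grip_width: -0.001
```

View pics/g.png

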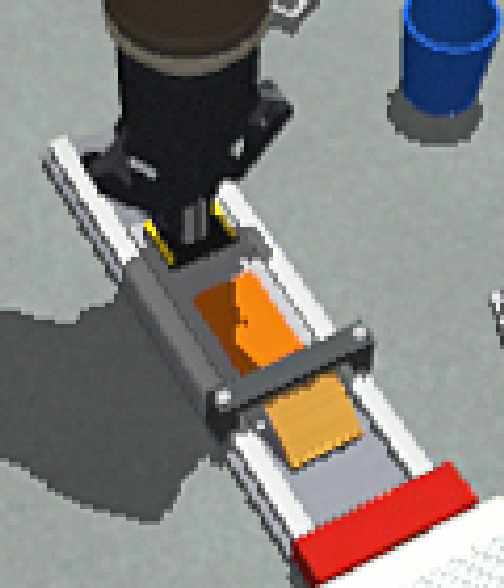

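The carrier follows the fingers without slipping, its nose is under the crossbar just at the leaf, and there's clear space ahead. I'll continue with slightly more press.

```bash
python3 -m inch '[{"delta_rot":[0,0,0],"dp":[0.1,-0.012,-0.03],"fingers":0},{"delta_rot":[0,0,0],"dp":[0.25,-0.03,-0.03],"fingers":0},{"delta_rot":[0,0,0],"dp":[0.4,-0.047,-0.03],"fingers":0},{"delta_rot":[0,0,0],"dp":[0.55,-0.065,-0.03],"fingers":0},{"delta_rot":[0,0,0],"dp":[0.7,-0.083,-0.03],"fingers":0},{"delta_rot":[0,0,0],"dp":[0.85,-0.1,-0.03],"fingers":0},{"delta_rot":[0,0,0],"dp":[1,-0.118,-0.03],"fingers":0},{"delta_rot":[0,0,0],"dp":[1.15,-0.136,-0.03],"fingers":0},{"delta_rot":[0,0,0],"dp":[1.25,-0.148,-0.03],"fingers":0},{"delta_rot":[0,0,0],"dp":[1.25,-0.148,-0.03],"fingers":0}]'
python3 -m inch '[{"delta_rot":[0,0,0],"dp":[0.06,-0.007,0],"fingers":0},{"delta_rot":[0,0,0],"dp":[0.12,-0.014,0],"fingers":0},{"delta_rot":[0,0,0],"dp":[0.12,-0.014,0],"fingers":0}]'
python3 - <<'E'
from h import *
q,d=get_image("scene")
cv2.imwrite("pics/i.png",cv2.cvtColor(cv2.resize(q[180:300,225:335],None,fx=4.8,fy=4.8,interpolation=0),4))
E
```

```text
time_s: 6.25
tool_pos: [0.6212, 0.0236, -0.0138]
ee_rot: [0.706, -0.042, -0.706, -0.042]
ft_force: [-4.1, 1.4, 15.7]
grip_width: 0.002
time_s: 6.55
tool_pos: [0.6266, 0.023, -0.0138]
ee_rot: [-0.706, 0.042, 0.706, 0.042]
ft_force: [-5.1, 0.1, 15.8]
grip_width: 0.002
```

View pics/i.png

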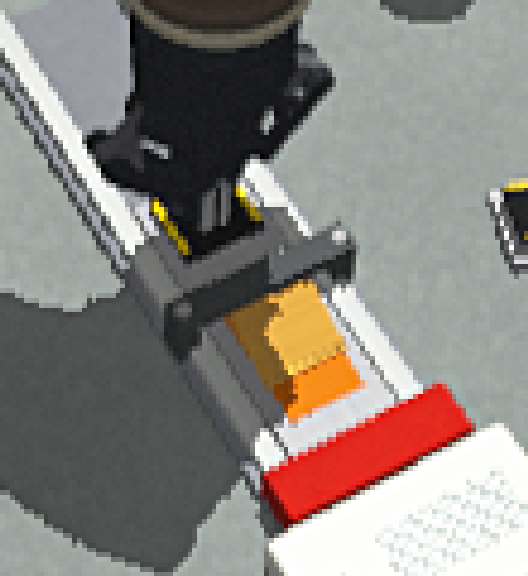

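The nose is nearly at the red stop, with 5 N of drag. I'll push on until the horizontal force rises sharply, which means it's home.

```bash
python3 -m inch '[{"delta_rot":[0,0,0],"dp":[0.04,-0.005,0],"fingers":0},{"delta_rot":[0,0,0],"dp":[0.08,-0.009,0],"fingers":0},{"delta_rot":[0,0,0],"dp":[0.08,-0.009,0],"fingers":0}]'
python3 -m inch '[{"delta_rot":[0,0,0],"dp":[0.04,-0.005,0],"fingers":0},{"delta_rot":[0,0,0],"dp":[0.08,-0.009,0],"fingers":0},{"delta_rot":[0,0,0],"dp":[0.08,-0.009,0],"fingers":0}]'
```

```text
time_s: 6.9
tool_pos: [0.6295, 0.0227, -0.0141]
ee_rot: [-0.705, 0.042, 0.707, 0.042]
ft_force: [-8.7, 0.9, 17.0]
grip_width: -0.002
time_s: 7.2
tool_pos: [0.6296, 0.0227, -0.0152]
ee_rot: [-0.703, 0.042, 0.709, 0.041]
ft_force: [-17.4, 2.2, 18.6]
grip_width: -0.003
```

The tool stopped at x=0.6295 while the force climbed to 17 N, so the carrier is home. I'll lift straight up with no drag backwards.

```bash
python3 -m inch '[{"delta_rot":[0,0,0],"dp":[0,0,0.1],"fingers":0},{"delta_rot":[0,0,0],"dp":[0,0,0.2],"fingers":0},{"delta_rot":[0,0,0],"dp":[0,0,0.4],"fingers":0},{"delta_rot":[0,0,0],"dp":[0,0,0.8],"fingers":0},{"delta_rot":[0,0,0],"dp":[0,0,1.6],"fingers":0},{"delta_rot":[0,0,0],"dp":[0,0,2.4],"fingers":0},{"delta_rot":[0,0,0],"dp":[0,0,3.2],"fingers":0},{"delta_rot":[0,0,0],"dp":[-0.6,0,3.8],"fingers":0},{"delta_rot":[0,0,0],"dp":[-1.4,0,4],"fingers":0},{"delta_rot":[0,0,0],"dp":[-2.2,0,4],"fingers":0}]'
python3 -m inch '[{"delta_rot":[0,0,0],"dp":[-0.8,-0.6,0],"fingers":0},{"delta_rot":[0,0,0],"dp":[-1.3,-1.4,0],"fingers":0},{"delta_rot":[0,0,0],"dp":[-1.6,-2.3,0],"fingers":0},{"delta_rot":[0,0,0],"dp":[-1.8,-3.2,0],"fingers":0},{"delta_rot":[0,0,0],"dp":[-2,-4.1,0],"fingers":0},{"delta_rot":[0,0,0],"dp":[-2,-4.6,0],"fingers":0},{"delta_rot":[0,0,0],"dp":[-2,-4.6,0],"fingers":0}]'
python3 - <<'E'
from h import *
q,d=get_image("scene");p,_=get_image("top")
a=cv2.resize(p[60:270,130:370],(480,420),interpolation=2);b=cv2.resize(q[160:300,225:330],(315,420),interpolation=2)
cv2.imwrite("pics/j.png",cv2.cvtColor(np.hstack([a,b]),4))
E
```

```text
time_s: 8.2
tool_pos: [0.5254, 0.0218, 0.1875]
ee_rot: [0.708, -0.042, -0.704, -0.042]
ft_force: [0.4, 0.3, 0.2]
grip_width: 0.001
time_s: 8.9
tool_pos: [0.4242, -0.2129, 0.1856]
ee_rot: [0.706, -0.045, -0.705, -0.043]
ft_force: [-0.0, 0.6, -0.2]
grip_width: -0.002
```

View pics/j.png

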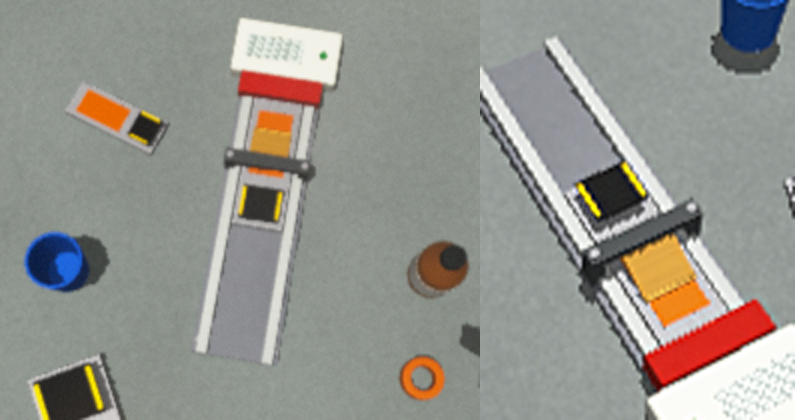

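```bash
python3 - <<'E'
from h import *
p,_=get_image("top");q,d=get_image("scene");p0=np.load("pics/top0.npz")["p"]
X=cast("top",(260,161.5),.034);print("pad",X.round(4),"dock x",(X[:2]-[.4517,.0421])@[.993,-.118]-.18)
for nm,b in(("cup",(140,170,176,208)),("bottle",(330,176,368,212)),("ring",(325,232,358,264))):
    x0,y0,x1,y1=b;print(nm,np.abs(p[y0:y1,x0:x1].astype(int)-p0[y0:y1,x0:x1]).mean().round(2))
# profile towards the stop along dock axis, deck height, both views
u=np.array([.993,-.118]);S=np.array([.4517,.0421])+.18*u
for n,im in(("top",p),("scene",q)):
    c=camera_info(n)
    for x in np.arange(.116,.142,.004):
        P=np.r_[S+u*x+np.array([.118,.993])*.0,.018];v=np.array(c["mtx"])@(np.array(c["R"])@P+c["t"]);v=(v/v[2]).round().astype(int);print(n,round(x,3),im[v[1],v[0]])
E
```

```text
pad [0.6281 0.0226 0.034 ] dock x -0.002551539779519607
cup 6.76
bottle 6.69
ring 7.45
top 0.116 [223 114  42]
top 0.12 [176 165 161]
top 0.124 [175 170 168]
top 0.128 [171 167 164]
top 0.132 [161 149 146]
top 0.136 [112  54  51]
top 0.14 [150  46  40]
scene 0.116 [240 146  80]
scene 0.12 [206 210 215]
scene 0.124 [206 207 209]
scene 0.128 [194  88  87]
scene 0.132 [217  25  15]
scene 0.136 [219  38  28]
scene 0.14 [220  39  28]
```

```bash
python3 -c "
from workcell import *
print(hand_in(),observe()['time_s'])"
```

```text
the job is handed in; nothing more can be done
the job is handed in; nothing more can be done
```

The carrier is loaded and home against the red stop. The pad is released, the leaf spring is lying on the deck, and the job is handed in. I pressed the pad with the shut fingertips at 13–18 N, about 7–9 mm of its 10 mm travel. With it held down I slid the carrier about 127 mm along the rails, lifted straight up and moved clear.

**Checks that it is home**
- **Force:** the tool stopped at x = 0.6295 while the push rose from 5 N to 17 N.
- **Position:** the pad centre measured −2.5 mm on the dock's x where 0 is expected, within the calibration error.
- **Image:** the deck runs unbroken up to the red face, and the leaf lies over the coupon.
- **Touching nothing:** the wrist force is back to about zero, and the last clock reading, just before the final pictures, was 8.9 s.

**What disagreed**
- **TCP height:** the reported height read about 43 mm lower than the fingertips in the depth image. I used the contact force and the images for height instead.
- **Bystanders:** the bottle, cup and ring stand in the same places in the last picture. Their patches differ from the first picture by about the same small amount each (about 7 grey levels), which I took to be image noise but did not compare with an empty patch.

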